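# Turn the sample vial to the scanner and slide its carriage into the detent

## Task

First turn the amber vial in its pocket on the rail carriage until its paper label squarely faces the scanner's side of the rail, leaving it seated. Then take the carriage by its black knob and slide it along the rail towards the scanner until you feel its ball click into the notch in front of the scanner window, and finish there, still gripping the knob with the carriage held in the notch. Leave the flask, the beaker and the reagent bottle standing where they are.

Things in the scene. Friction and masses are not known exactly. Their poses are not given: they have to be found in the camera images.
- rail: Aluminium rail fixed on the bench, 500 mm long, 44 mm wide, 19 mm high, with a 60 mm wide, 24 mm high black stop block at each end. Origin: middle of its underside, at bench height. Its own y runs along the rail; the carriage slides towards +y to reach the scanner. Its own x points across the rail, to the side on which the scanner stands.
- carriage: Aluminium carriage on the rail, axes parallel to the rail's. Origin: on the rail's centre line at bench height, straight under the pocket's centre. Plate 60 mm wide (x), 145 mm long (from y = -115 to +30 mm), top 36 mm above the bench. It only slides along y, with about 1 N of friction, and stays where left. A spring-loaded ball sticks out 4 mm from its +x side at y = 0, 28 mm up.
- pocket (a point): Centre of the vial's pocket floor on the carriage plate, 36 mm above the bench. The pocket is an upright black collar, 31 mm inside and 43 mm outside diameter, 14 mm high.
- knob (a point): Middle of the carriage's upright round black knob, 22 mm in diameter, from 42 to 80 mm above the bench (this point is 61 mm up), 90 mm from the pocket's centre on the carriage's -y side. To be gripped from above.
- scanner: White scanner block fixed beside the rail on its +x side, at a different place along it each time; axes parallel to the rail's. Its origin is not in the block but on the rail's centre line at bench height, opposite the window's middle: in the notch, the carriage's origin coincides with it. Block from 37 to 132 mm along +x, 64 mm wide along y, 102 mm high; dark window on its -x face, 72 mm up.
- notch (a point): The notch between two upright ridges 11 mm apart at the scanner's foot, 36 mm along +x from the scanner's origin, 28 mm up. Sliding in, the ball meets a ridge 11 mm before the notch, resists by up to 6 N, crests it 5.5 mm before the notch and is then pulled in; the second ridge beyond resists likewise. Left free within 4 mm of the notch, the carriage centres itself to 1 mm.
- vial: Amber glass sample vial, loose, standing in the carriage's pocket with about 1.5 mm of play all round. 28 mm diameter, 85 mm high, 60 g or so; the black cap is 30 mm in diameter and is the top 19 mm. Origin: centre of its underside, which rests 36 mm above the bench, so that the cap spans 102 to 121 mm above the bench. Its own z is up; its own +x points out through the middle of the label.
- label (a point): Middle of the white paper label on the vial's side, 14 mm from the vial's axis along its own +x and 38 mm above its underside. A 6 mm wide paper strip runs from the label up over the cap to the middle of its top, so that seen from above it points to the label's side.
- flask: Bystander: glass conical flask with a stopper, 64 mm wide, 116 mm high. Origin: centre of its underside.
- beaker: Bystander: white open beaker, 52 mm wide, 60 mm high. Origin: centre of its underside.
- reagent: Bystander: amber reagent bottle with a black cap, 48 mm wide, 100 mm high. Origin: centre of its underside.
Not all that is in view belongs to the job. Leave any green or turquoise look-alike of the vial alone.

How it is judged:
By the outcome, as a careful person would: the job done as asked, in the order asked, and still so for the second after the job is handed in, while the arm keeps its last pose, push and grip.
It also fails if it takes over 64 s, if anything falls off the work surface, if the arm or the gripper's body presses on something with over 40 N, if the wrist force passes 120 N, or if a joint passes its speed limit or range.

## Robot

A 6-joint arm with a two-finger parallel gripper is mounted at the origin on the work surface. World frame = base frame: x ahead of the robot, y to its left, z up, the work surface at z = 0. Lengths are in m, angles in degrees, forces in N, time in s.
With the tool pointing down it reaches from about 0.325 to 0.875 m from the base axis. Payload 4.4 kg.
Tool frame: the origin (TCP) lies midway between the tips of the shut fingers; the grasp point (between the pads) lies 19 mm behind it; z points along the fingers, x is the direction in which the jaws open and shut, and the axes are right-handed (so a half turn about z gives the same grasp; the last joint's range is limited). The gripper opens to 85 mm and grips with 20 to 120 N. Pads are 22 mm wide; open, the fingers measure 114 mm over their backs; the gripper's body (76 mm by 85 mm) begins 54 mm behind the grasp point. The pads swing forward as they close: fully open they stand 13 mm farther back than shut.
Start: joints at [65.46, 11.837, 88.321, -0, 79.842, -8.623], TCP at [0.158, 0.553, 0.231] pointing down, gripper open.
Joint ranges: [-156.59, 156.59], [-49.26, 127.26], [12.9, 141.05], [-63.56, 243.56], [4.71, 150.69], [-161.64, 161.64]. Speed limits (degrees/s): [159.86, 159.86, 180, 180, 180, 180].

## Interface

Orientations are given as a 3x3 rotation matrix whose columns are the frame's x, y, z axes.
In Python, from plant import r, optics, sign_off gives the robot as it stands.
- The arm moves only by the tool servo_tool, never from a script. Its argument "series" is a list of rows, each an object of numbers: "wx", "wy", "wz": the turn, a rotation vector about the tool's x, y, z in degrees; "dx", "dy", "dz": the shift along the tool's x, y, z in cm; "gripper": the opening, from 0 (shut) to 1 (fully open). A call has 1 to 8 rows; each row shifts and turns the commanded pose from where the row before left it, along the tool's axes as they then stand; what a row does not reach is not made up. A row lasts 1/12 s, in which the tool goes at most 41.7 mm and 7.16 degrees, less where a joint would pass 70% of its speed; a pose out of reach is approached as far as the arm can. A call with a gripper value outside its range is refused whole. The fingers move at their own pace and stop on an object; "newtons" is the grip in N (left out, the last holds). Time passes only in rows, so rows that do not move let the fingers close. It gives the time, the measured TCP pose, the force and the opening at its end, in the units of the state.
- r.observe(): the state, without advancing time (a new reading comes with each control period).
- optics.get_image(name): name is "scene" or "top" or "wrist"; returns a dict with "pixels" (384x512x3 uint8, blue, green, red), "vertical_fov" (degrees; the focal length in pixels is half the picture's height over the tangent of half this angle, whatever the lens; pixels are square), "cx", "cy" (the principal point, pixels), "k1" (the pictures are not rectified: a ray, as slopes to the right and down, at radius r is drawn at 1 + k1 r^2 times it, then the intrinsics apply), "xyz" and "orientation" of the camera in the world; the wrist camera has in their place "T_tool_cam" (4x4, takes a point from camera to tool coordinates, whose origin is the TCP and whose axes are the tool frame's). Camera axes: x right, y down, z forward; pixel columns grow to the right and rows downward; lengths in m; the calibration is good to about 2 mm. A picture is of the moment at which its call begins: read the wrist's pose just before it. There is no depth.
- sign_off(): hands the job in, once; it reports no verdict.
The state is a dict: "time": time; "joints": joint angles; "joint_vel": joint speeds; "effort": joint torques, N m; "position": TCP position; "eef_rot": TCP orientation; "wrist_force": force on the tool from outside, world axes, zero at the start; "wrist_torque": the same for the moment, N m; "finger_gap": finger opening in m.
Only numpy, scipy, OpenCV 4.12 (cv2) and the standard library are available. Lean on these libraries where they do the work, as an engineer would, in place of code of your own. Each camera call takes 0.05 s, during which the arm holds its last target.

## Working session

There is one attempt and no reset: what is moved stays moved. The work goes in short steps, Python scripts to look and compute and a tool call to move; the robot and the scene stay as the last step left them, time stands still between calls to the robot, and variables do not carry over. Pictures are saved under pics/ and viewed, and the job is handed in when it is done.

Besides the shell and the picture viewer there is one more tool, called after "Request:" as a command line: name --argument value ..., lists and objects as JSON in quotes. servo_tool: Moves the arm, as the interface text tells. Its arguments: {"type":"object","properties":{"series":{"type":"array","items":{"type":"object","properties":{"wx":{"type":"number"},"wy":{"type":"number"},"wz":{"type":"number"},"dx":{"type":"number"},"dy":{"type":"number"},"dz":{"type":"number"},"gripper":{"type":"number"}}}},"newtons":{"type":"number"}},"required":["series"]}

```bash
mkdir -p pics; ls; python3 - <<'E'
from plant import r, optics
import cv2
s=r.observe(); print(s)
for n in("scene","top","wrist"):
    d=optics.get_image(n); cv2.imwrite(f"pics/{n}0.png",d["pixels"])
    print(n,{k:v for k,v in d.items() if k!="pixels"})
E
```

```text
pics
{'time': 0.0, 'joints': array([ 6.54619104e+01,  1.18878932e+01,  8.84083362e+01,  1.57928576e-03,
        7.98421086e+01, -8.62495711e+00]), 'joint_vel': array([ 0.04533528, -0.00101615,  0.08217875, -0.06076173,  0.08822246,
        0.03923626]), 'effort': array([ 8.70255135e-04, -3.83044767e+01, -2.91593724e+01, -1.43500720e-04,
        1.04812731e-02, -6.80842817e-06]), 'position': array([0.15734267, 0.55223202, 0.2300604 ]), 'eef_rot': array([[ 2.74183131e-01,  9.61676950e-01, -1.02739828e-03],
       [ 9.61674546e-01, -2.74184780e-01, -2.18512329e-03],
       [-2.38307967e-03, -3.88898832e-04, -9.99997085e-01]]), 'wrist_force': array([-0.09902684, -0.26413682, -0.39361573]), 'wrist_torque': array([-0.02719946, -0.05048986,  0.00203472]), 'finger_gap': 0.08572016603931777}
scene {'vertical_fov': 47.961761790423125, 'cx': 250.5855552852058, 'cy': 191.78308477850297, 'k1': -0.0758455455511001, 'xyz': array([0.85252567, 0.46804407, 0.98136635]), 'orientation': array([[-0.88171749,  0.39836732, -0.25274049],
       [ 0.47156284,  0.76034891, -0.44665201],
       [ 0.01423939, -0.51300391, -0.85826816]])}
top {'vertical_fov': 56.078711501915045, 'cx': 257.00243113662975, 'cy': 187.54676259788897, 'k1': -0.0217492385637088, 'xyz': array([0.47045518, 0.0133704 , 0.75159361]), 'orientation': array([[-0.00884355, -0.99131292,  0.13122689],
       [-0.99912073,  0.00338128, -0.04178924],
       [ 0.0409825 , -0.13148107, -0.99047118]])}
wrist {'vertical_fov': 61.362709011997474, 'cx': 254.574486662232, 'cy': 188.05098749556538, 'k1': -0.024343232108194883, 'T_tool_cam': array([[ 9.99999525e-01, -6.19808799e-04, -7.51747436e-04,
         6.28680731e-05],
       [ 8.11341990e-04,  9.56939445e-01,  2.90286480e-01,
        -7.42115737e-02],
       [ 5.39454659e-04, -2.90286952e-01,  9.56939494e-01,
        -1.41999874e-01],
       [ 0.00000000e+00,  0.00000000e+00,  0.00000000e+00,
         1.00000000e+00]])}
```

View pics/scene0.png

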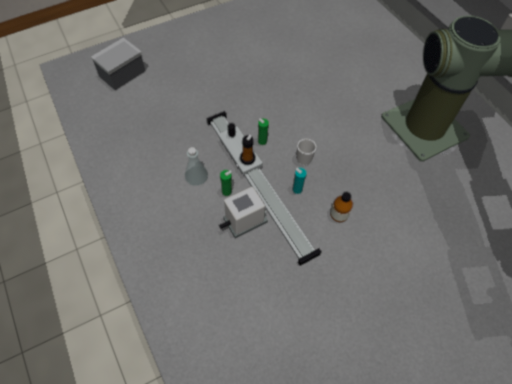

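View pics/top0.png

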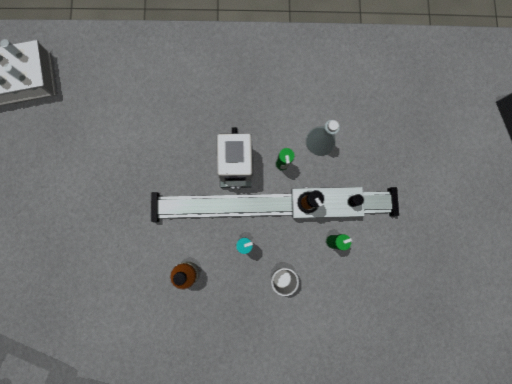

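View pics/wrist0.png

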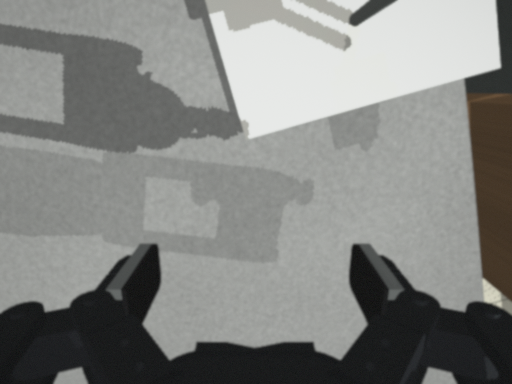

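The top view shows the amber vial at about (312,199), the knob at (355,201), the scanner at (235,155), and rail stops at (155,207) and (394,201). Greens are at (286,157) and (342,242), turquoise at (245,246). The strip on the amber cap points toward the lower right. Next I'll enlarge and measure.

```bash
cat > h.py <<'E'
import numpy as np, cv2
def K(d):
    f=192/np.tan(np.radians(d["vertical_fov"]/2)); return f
def pose(d,s=None):
    if "xyz" in d: return np.array(d["orientation"]),np.array(d["xyz"])
    T=np.array(d["T_tool_cam"]); R=np.array(s["eef_rot"]); return R@T[:3,:3], R@T[:3,3]+np.array(s["position"])
def ray(d,u,v,s=None):
    f=K(d); p=np.array([(u-d["cx"])/f,(v-d["cy"])/f]); rd=np.hypot(*p); rr=rd
    for _ in range(30): rr=rd/(1+d["k1"]*rr**2)
    if rd>0: p=p*rr/rd
    R,o=pose(d,s); return o,R@np.array([p[0],p[1],1])
def onz(d,u,v,z,s=None):
    o,w=ray(d,u,v,s); return o+w*(z-o[2])/w[2]
def proj(d,P,s=None):
    R,o=pose(d,s); c=R.T@(np.array(P)-o); p=c[:2]/c[2]; p=p*(1+d["k1"]*(p@p)); return p*K(d)+[d["cx"],d["cy"]]
def crop(d,x0,y0,x1,y1,k,name):
    im=cv2.resize(d["pixels"][y0:y1,x0:x1],None,fx=k,fy=k,interpolation=cv2.INTER_CUBIC); cv2.imwrite(name,im)
E
python3 - <<'E'
from plant import r, optics
from h import *
d=optics.get_image("top"); crop(d,140,120,410,300,2.9,"pics/topc.png")
crop(d,285,175,375,230,8,"pics/topv.png")
for n,u,v,z in [("stopL",155,207,.024),("stopR",394,201,.024)]: print(n,onz(d,u,v,z))
E
```

```text
stopL [0.52823598 0.18755762 0.024     ]
stopR [ 0.53784253 -0.30043225  0.024     ]
```

View pics/topc.png

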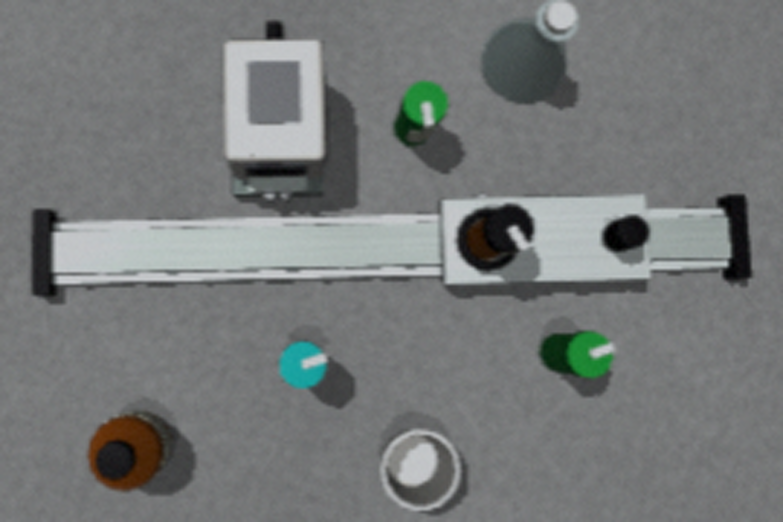

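View pics/topv.png

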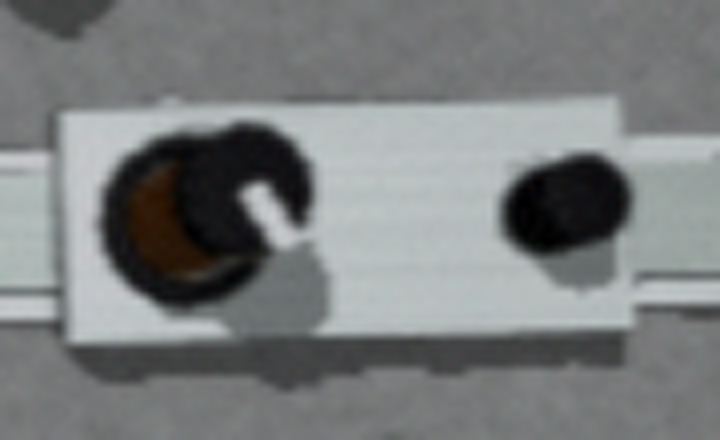

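```bash
python3 - <<'E'
from plant import r, optics
from h import *
d=optics.get_image("top")
c=lambda x,y:(285+x/8,175+y/8)
g=lambda x,y:(140+x/2.9,120+y/2.9)
print("cap",onz(d,*c(247,190),.121),"strip end",onz(d,*c(290,243),.121),"start",onz(d,*c(250,186),.121))
print("knob",onz(d,*c(590,198),.08))
P=[onz(d,*c(*q),.036) for q in[(60,112),(618,97),(632,325),(70,342)]]
for p in P: print("plate",p)
print("sizes",[np.linalg.norm(P[i]-P[(i+1)%4]) for i in range(4)])
Q=[onz(d,*g(*q),.102) for q in[(225,42),(322,41),(324,158),(227,160)]]
for p in Q: print("scan",p)
S=[onz(d,*g(*q),.024) for q in[(33,211),(54,210),(56,294),(35,295),(724,197),(745,195),(750,276),(730,279)]]
for p in S: print("stop",p)
for n,q,z in[("gr1",(427,102),.12),("gr2",(590,354),.12),("tq",(303,365),.12),("flask",(558,18),.116),("beaker",(421,470),.06),("reag",(114,460),.1)]: print(n,onz(d,*g(*q),z))
E
```

```text
cap [ 0.53362315 -0.11745508  0.121     ] strip end [ 0.52180442 -0.12669049  0.121     ] start [ 0.53450995 -0.11815247  0.121     ]
knob [ 0.53541286 -0.20802347  0.08      ]
plate [ 0.56207103 -0.0882641   0.036     ]
plate [ 0.56539818 -0.23095209  0.036     ]
plate [ 0.5075382  -0.23179333  0.036     ]
plate [ 0.50435117 -0.08951464  0.036     ]
sizes [np.float64(0.14272676991745356), np.float64(0.05786609271133416), np.float64(0.14231438313556094), np.float64(0.05773339978254906)]
scan [0.6557059  0.05800467 0.102     ]
scan [ 0.65651545 -0.00383942  0.102     ]
scan [ 0.5806286 -0.0045983  0.102    ]
scan [0.57947747 0.05630271 0.102     ]
stop [0.55699531 0.19558809 0.024     ]
stop [0.55763937 0.18113002 0.024     ]
stop [0.49946482 0.17824556 0.024     ]
stop [0.49886752 0.19255868 0.024     ]
stop [ 0.56510947 -0.29282818  0.024     ]
stop [ 0.56650129 -0.30830128  0.024     ]
stop [ 0.50852476 -0.30843723  0.024     ]
stop [ 0.50651676 -0.29380223  0.024     ]
gr1 [ 0.61263678 -0.0681851   0.12      ]
gr2 [ 0.45714416 -0.1641873   0.12      ]
tq [0.4524285  0.00930388 0.12      ]
flask [ 0.66807029 -0.15336375  0.116     ]
beaker [ 0.38259495 -0.06724242  0.06      ]
reag [0.39605671 0.12373935 0.1       ]
```

Request:
servo_tool --series '[{"dx":-2.85,"dy":2.87},{"dx":-2.85,"dy":2.87},{"dx":-2.85,"dy":2.87},{"dx":-2.85,"dy":2.87},{"dx":-2.85,"dy":2.87},{"dx":-2.85,"dy":2.87},{"dx":-2.85,"dy":2.87},{"dx":-2.85,"dy":2.87}]'

```text
invalid input
```

Request:
servo_tool --series '[{"dx":-2.85,"dy":2.87},{"dx":-2.85,"dy":2.87},{"dx":-2.85,"dy":2.87},{"dx":-2.85,"dy":2.87},{"dx":-2.85,"dy":2.87},{"dx":-2.85,"dy":2.87},{"dx":-2.85,"dy":2.87},{"dx":-2.85,"dy":2.87}]'

```text
invalid input
```

Request:
servo_tool --series '[{"dx":-2.85,"dy":2.87},{"dx":-2.85,"dy":2.87},{"dx":-2.85,"dy":2.87},{"wz":7},{"wz":7},{"wz":7},{"wz":7},{"wz":7}]'

```text
invalid input
```

Request:
servo_tool --series '[{"wx":0,"wy":0,"wz":0,"dx":-2.85,"dy":2.87,"dz":0,"gripper":1}]'

```text
time: 0.33
position: [0.1755, 0.5212, 0.2308]
eef_rot: [[0.269, 0.963, -0.002], [0.963, -0.269, 0.003], [0.003, -0.002, -1.0]]
wrist_force: [1.6, -0.9, -0.9]
finger_gap: 0.0853
```

Request:
servo_tool --series '[{"wx":0,"wy":0,"wz":0,"dx":-2.85,"dy":2.87,"dz":0,"gripper":1},{"wx":0,"wy":0,"wz":0,"dx":-2.85,"dy":2.87,"dz":0,"gripper":1},{"wx":0,"wy":0,"wz":0,"dx":-2.85,"dy":2.87,"dz":0,"gripper":1},{"wx":0,"wy":0,"wz":0,"dx":-2.85,"dy":2.87,"dz":0,"gripper":1},{"wx":0,"wy":0,"wz":0,"dx":-2.85,"dy":2.87,"dz":0,"gripper":1},{"wx":0,"wy":0,"wz":0,"dx":-2.85,"dy":2.87,"dz":0,"gripper":1},{"wx":0,"wy":0,"wz":0,"dx":-2.85,"dy":2.87,"dz":0,"gripper":1},{"wx":0,"wy":0,"wz":0,"dx":-2.85,"dy":2.87,"dz":0,"gripper":1}]'

```text
time: 1.0
position: [0.3362, 0.2337, 0.2315]
eef_rot: [[0.274, 0.962, 0.001], [0.962, -0.274, 0.0], [0.001, 0.001, -1.0]]
wrist_force: [0.4, 0.9, -0.1]
finger_gap: 0.0854
```

Request:
servo_tool --series '[{"wx":0,"wy":0,"wz":0,"dx":-2.85,"dy":2.87,"dz":0,"gripper":1},{"wx":0,"wy":0,"wz":0,"dx":-2.85,"dy":2.87,"dz":0,"gripper":1},{"wx":0,"wy":0,"wz":0,"dx":-2.85,"dy":2.87,"dz":0,"gripper":1},{"wx":0,"wy":0,"wz":0,"dx":-2.85,"dy":2.87,"dz":0,"gripper":1},{"wx":0,"wy":0,"wz":0,"dx":-2.85,"dy":2.87,"dz":0,"gripper":1},{"wx":0,"wy":0,"wz":0,"dx":-2.85,"dy":2.87,"dz":0,"gripper":1},{"wx":0,"wy":0,"wz":0,"dx":-2.85,"dy":2.87,"dz":0,"gripper":1},{"wx":0,"wy":0,"wz":0,"dx":-2.85,"dy":2.87,"dz":0,"gripper":1}]'

```text
time: 1.67
position: [0.4946, -0.0488, 0.2313]
eef_rot: [[0.275, 0.961, 0.0], [0.961, -0.275, 0.0], [0.0, 0.0, -1.0]]
wrist_force: [0.4, 0.9, 1.0]
finger_gap: 0.0856
```

Request:
servo_tool --series '[{"wx":0,"wy":0,"wz":0,"dx":-2.85,"dy":2.87,"dz":0,"gripper":1},{"wx":0,"wy":0,"wz":0,"dx":-2.85,"dy":2.87,"dz":0,"gripper":1},{"wx":0,"wy":0,"wz":7,"dx":0,"dy":0,"dz":0,"gripper":1},{"wx":0,"wy":0,"wz":7,"dx":0,"dy":0,"dz":0,"gripper":1},{"wx":0,"wy":0,"wz":7,"dx":0,"dy":0,"dz":0,"gripper":1},{"wx":0,"wy":0,"wz":7,"dx":0,"dy":0,"dz":0,"gripper":1},{"wx":0,"wy":0,"wz":7,"dx":0,"dy":0,"dz":0,"gripper":1},{"wx":0,"wy":0,"wz":7,"dx":0,"dy":0,"dz":0,"gripper":1}]'

```text
time: 2.33
position: [0.5335, -0.1174, 0.231]
eef_rot: [[0.851, 0.526, -0.0], [0.526, -0.851, 0.0], [-0.0, -0.0, -1.0]]
wrist_force: [0.1, -0.0, 0.6]
finger_gap: 0.0852
```

Request:
servo_tool --series '[{"wx":0,"wy":0,"wz":7,"dx":0,"dy":0,"dz":0,"gripper":1},{"wx":0,"wy":0,"wz":7,"dx":0,"dy":0,"dz":0,"gripper":1},{"wx":0,"wy":0,"wz":7,"dx":0,"dy":0,"dz":0,"gripper":1},{"wx":0,"wy":0,"wz":7,"dx":0,"dy":0,"dz":0,"gripper":1},{"wx":0,"wy":0,"wz":7,"dx":0,"dy":0,"dz":0,"gripper":1},{"wx":0,"wy":0,"wz":7,"dx":0,"dy":0,"dz":0,"gripper":1},{"wx":0,"wy":0,"wz":7,"dx":0,"dy":0,"dz":0,"gripper":1},{"wx":0,"wy":0,"wz":7,"dx":0,"dy":0,"dz":0,"gripper":1}]'

```text
time: 3.0
position: [0.5335, -0.1173, 0.2311]
eef_rot: [[0.912, -0.411, -0.0], [-0.411, -0.912, 0.0], [-0.0, -0.0, -1.0]]
wrist_force: [-0.6, -0.6, -0.4]
finger_gap: 0.0852
```

Request:
servo_tool --series '[{"wx":0,"wy":0,"wz":7,"dx":0,"dy":0,"dz":0,"gripper":1},{"wx":0,"wy":0,"wz":7,"dx":0,"dy":0,"dz":0,"gripper":1},{"wx":0,"wy":0,"wz":7,"dx":0,"dy":0,"dz":0,"gripper":1},{"wx":0,"wy":0,"wz":7,"dx":0,"dy":0,"dz":0,"gripper":1},{"wx":0,"wy":0,"wz":7,"dx":0,"dy":0,"dz":0,"gripper":1},{"wx":0,"wy":0,"wz":7,"dx":0,"dy":0,"dz":0,"gripper":1},{"wx":0,"wy":0,"wz":7,"dx":0,"dy":0,"dz":0,"gripper":1},{"wx":0,"wy":0,"wz":7,"dx":0,"dy":0,"dz":0,"gripper":1}]'

```text
time: 3.67
position: [0.5335, -0.1173, 0.2311]
eef_rot: [[0.169, -0.986, -0.0], [-0.986, -0.169, 0.0], [-0.0, 0.0, -1.0]]
wrist_force: [0.4, -0.2, 0.0]
finger_gap: 0.0853
```

```bash
python3 - <<'E'
from plant import r, optics
from h import *
s=r.observe(); print(s["time"],s["position"],s["joints"],s["joint_vel"]);R=s["eef_rot"];print(np.degrees(np.arctan2(R[1,0],R[0,0])))
d=optics.get_image("wrist"); crop(d,0,0,512,384,1.5,"pics/w1.png")
E
```

```text
3.6667 [ 0.53345374 -0.11728247  0.23114288] [-2.14788094e+01  8.36701611e+00  9.23924565e+01 -1.78777109e-03
  7.92600071e+01  5.87850462e+01] [-5.73497117e-02 -2.05823177e-02 -6.59398069e-02 -2.14902126e-02
  3.15262230e-02  8.31262576e+01]
-80.26352348672536
```

View pics/w1.png

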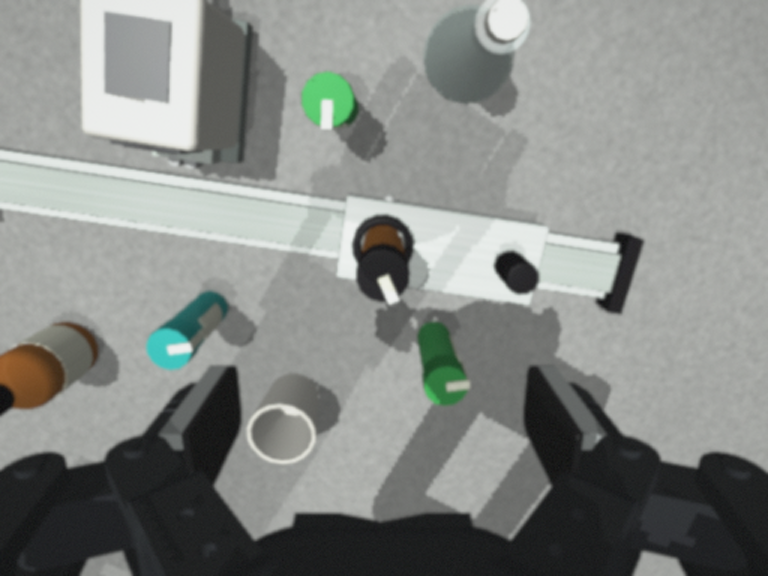

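The wrist view shows the amber vial in its pocket, cap at about (255,181) in native pixels, with the strip pointing down and slightly right. Knob at about (346,181).

```bash
python3 - <<'E'
from plant import r, optics
from h import *
s=r.observe(); print(s["position"])
d=optics.get_image("wrist"); crop(d,215,120,375,210,5,"pics/w1v.png")
k=1.5
for n,u,v,z in[("cap",382,273,.121),("strip0",381,278,.121),("strip1",396,302,.121),("knobtop",522,275,.08),("pocketrim",383,245,.05)]: print(n,onz(d,u/k,v/k,z,s))
E
```

```text
[ 0.53346352 -0.1172701   0.23110262]
cap [ 0.53580219 -0.11683094  0.121     ]
strip0 [ 0.53294443 -0.11676019  0.121     ]
strip1 [ 0.52076449 -0.12713601  0.121     ]
knobtop [ 0.53771074 -0.20586441  0.08      ]
pocketrim [ 0.53583112 -0.1176158   0.05      ]
```

View pics/w1v.png

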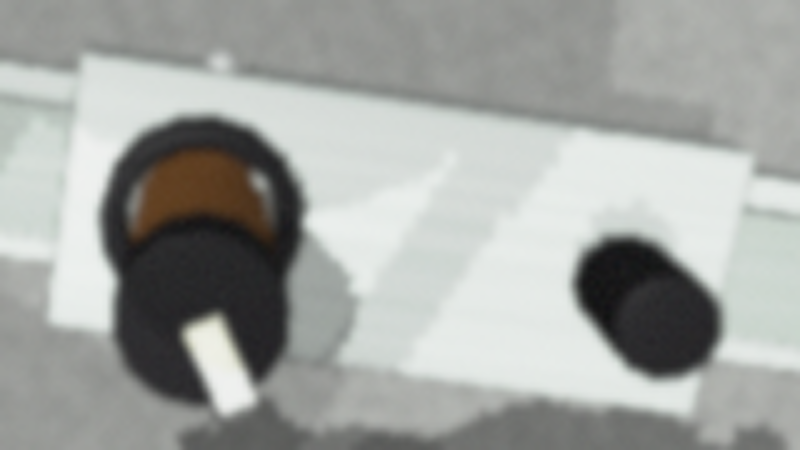

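```bash
python3 - <<'E'
from plant import r, optics
from h import *
s=r.observe()
d=optics.get_image("wrist")
c=lambda x,y:(215+x/5,120+y/5)
o=[]
for n,u,v,z in[("cap",202,318,.121),("strip0",202,322,.121),("strip1",237,408,.121),("knobtop",668,325,.08),("rim",202,208,.05)]: p=onz(d,*c(u,v),z,s);o.append(p); print(n,p)
for a in(0,1):
  q=o[2]-o[a]; print(np.degrees(np.arctan2(q[1],q[0])),np.linalg.norm(q))
E
```

```text
cap [ 0.53458117 -0.11762846  0.121     ]
strip0 [ 0.53391746 -0.11774661  0.121     ]
strip1 [ 0.52041038 -0.12600736  0.121     ]
knobtop [ 0.5371075  -0.20679702  0.08      ]
rim [ 0.53762339 -0.11734341  0.05      ]
-149.40501580638264 0.016462601611230632
-148.550592385985 0.015832915133109363
```

Request:
servo_tool --series '[{"wx":0,"wy":0,"wz":0,"dx":0,"dy":0,"dz":3.5,"gripper":1},{"wx":0,"wy":0,"wz":0,"dx":0,"dy":0,"dz":3.5,"gripper":1},{"wx":0,"wy":0,"wz":0,"dx":0,"dy":0,"dz":3.5,"gripper":1},{"wx":0,"wy":0,"wz":0,"dx":0,"dy":-0.05,"dz":2.0,"gripper":1},{"wx":0,"wy":0,"wz":0,"dx":0,"dy":0,"dz":1.4,"gripper":1},{"wx":0,"wy":0,"wz":0,"dx":0,"dy":0,"dz":0,"gripper":1}]' --newtons 30

```text
time: 4.32
position: [0.5308, -0.116, 0.0882]
eef_rot: [[0.178, -0.984, -0.008], [-0.984, -0.178, 0.003], [-0.004, 0.007, -1.0]]
wrist_force: [-1.1, 0.0, -1.0]
finger_gap: 0.085
```

Request:
servo_tool --series '[{"wx":0,"wy":0,"wz":0,"dx":0,"dy":0,"dz":0,"gripper":0.2},{"wx":0,"wy":0,"wz":0,"dx":0,"dy":0,"dz":0,"gripper":0.2},{"wx":0,"wy":0,"wz":0,"dx":0,"dy":0,"dz":0,"gripper":0.2},{"wx":0,"wy":0,"wz":0,"dx":0,"dy":0,"dz":0,"gripper":0.2},{"wx":0,"wy":0,"wz":0,"dx":0,"dy":0,"dz":0,"gripper":0.2},{"wx":0,"wy":0,"wz":0,"dx":0,"dy":0,"dz":0,"gripper":0.2}]' --newtons 30

```text
time: 4.82
position: [0.5352, -0.1176, 0.0939]
eef_rot: [[0.175, -0.985, 0.003], [-0.985, -0.175, -0.001], [0.001, -0.003, -1.0]]
wrist_force: [-0.8, 0.6, 4.6]
finger_gap: 0.0286
```

Request:
servo_tool --series '[{"wx":0,"wy":0,"wz":0,"dx":0,"dy":0,"dz":0,"gripper":0.2},{"wx":0,"wy":0,"wz":0,"dx":0,"dy":0,"dz":0,"gripper":0.2}]'

```text
time: 4.98
position: [0.5353, -0.1176, 0.0938]
eef_rot: [[0.175, -0.985, 0.003], [-0.985, -0.175, -0.001], [0.001, -0.003, -1.0]]
wrist_force: [-0.8, 0.2, 6.0]
finger_gap: 0.0291
```

```bash
python3 - <<'E'
from plant import r, optics
from h import *
s=r.observe(); print(s["time"],s["position"],s["wrist_force"],s["wrist_torque"],s["finger_gap"],s["joints"])
d=optics.get_image("wrist"); crop(d,0,0,512,384,1.5,"pics/w2.png")
E
```

```text
4.9833 [ 0.53526303 -0.11761101  0.09384979] [-0.84889295  0.1721032   6.01034669] [0.08350153 0.11548764 0.05014102] 0.029111261407826626 [-2.14446492e+01  1.72962459e+01  9.92239543e+01  4.95308128e-03
  6.33138116e+01  5.84572413e+01]
```

View pics/w2.png

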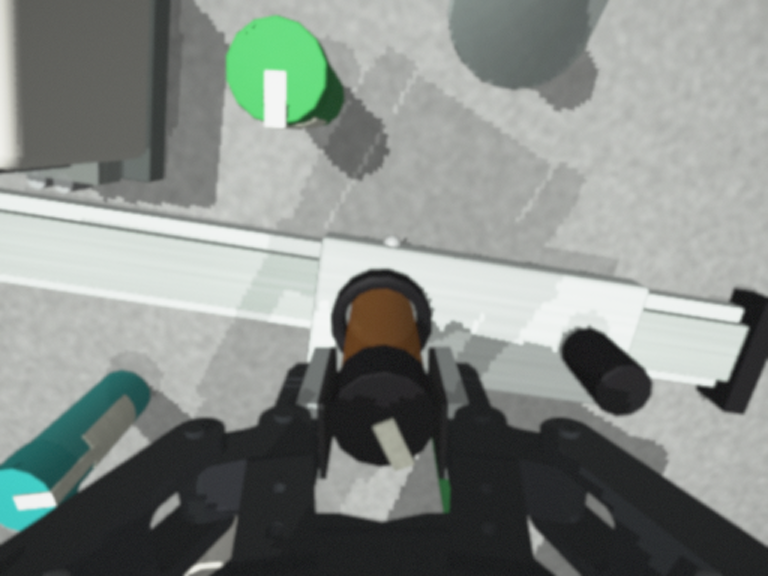

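Request:
servo_tool --series '[{"wx":0,"wy":0,"wz":-3,"dx":0,"dy":0,"dz":0,"gripper":0.2},{"wx":0,"wy":0,"wz":-6,"dx":0,"dy":0,"dz":0,"gripper":0.2},{"wx":0,"wy":0,"wz":-6,"dx":0,"dy":0,"dz":0,"gripper":0.2},{"wx":0,"wy":0,"wz":-6,"dx":0,"dy":0,"dz":0,"gripper":0.2},{"wx":0,"wy":0,"wz":-6,"dx":0,"dy":0,"dz":0,"gripper":0.2},{"wx":0,"wy":0,"wz":-6,"dx":0,"dy":0,"dz":0,"gripper":0.2},{"wx":0,"wy":0,"wz":-6,"dx":0,"dy":0,"dz":0,"gripper":0.2},{"wx":0,"wy":0,"wz":-6,"dx":0,"dy":0,"dz":0,"gripper":0.2}]'

```text
time: 5.7
position: [0.5354, -0.1181, 0.0939]
eef_rot: [[0.823, -0.568, 0.003], [-0.568, -0.823, -0.002], [0.003, -0.0, -1.0]]
wrist_force: [-1.8, -0.2, 5.1]
finger_gap: 0.029
```

Request:
servo_tool --series '[{"wx":0,"wy":0,"wz":-6,"dx":0,"dy":0,"dz":0,"gripper":0.2},{"wx":0,"wy":0,"wz":-6,"dx":0,"dy":0,"dz":0,"gripper":0.2},{"wx":0,"wy":0,"wz":-6,"dx":0,"dy":0,"dz":0,"gripper":0.2},{"wx":0,"wy":0,"wz":-6,"dx":0,"dy":0,"dz":0,"gripper":0.2},{"wx":0,"wy":0,"wz":-6,"dx":0,"dy":0,"dz":0,"gripper":0.2},{"wx":0,"wy":0,"wz":-6,"dx":0,"dy":0,"dz":0,"gripper":0.2},{"wx":0,"wy":0,"wz":-6,"dx":0,"dy":0,"dz":0,"gripper":0.2},{"wx":0,"wy":0,"wz":-6,"dx":0,"dy":0,"dz":0,"gripper":0.2}]'

```text
time: 6.37
position: [0.535, -0.1178, 0.0938]
eef_rot: [[0.973, 0.231, 0.002], [0.231, -0.973, -0.001], [0.002, 0.002, -1.0]]
wrist_force: [-1.4, -0.0, 6.5]
finger_gap: 0.0289
```

Request:
servo_tool --series '[{"wx":0,"wy":0,"wz":-6,"dx":0,"dy":0,"dz":0,"gripper":0.2},{"wx":0,"wy":0,"wz":-6,"dx":0,"dy":0,"dz":0,"gripper":0.2},{"wx":0,"wy":0,"wz":-6,"dx":0,"dy":0,"dz":0,"gripper":0.2},{"wx":0,"wy":0,"wz":-6,"dx":0,"dy":0,"dz":0,"gripper":0.2},{"wx":0,"wy":0,"wz":-6,"dx":0,"dy":0,"dz":0,"gripper":0.2},{"wx":0,"wy":0,"wz":-6,"dx":0,"dy":0,"dz":0,"gripper":0.2},{"wx":0,"wy":0,"wz":-6,"dx":0,"dy":0,"dz":0,"gripper":0.2},{"wx":0,"wy":0,"wz":-6,"dx":0,"dy":0,"dz":0,"gripper":0.2}]'

```text
time: 7.03
position: [0.5348, -0.1179, 0.0938]
eef_rot: [[0.479, 0.878, 0.002], [0.878, -0.479, -0.001], [-0.0, 0.002, -1.0]]
wrist_force: [-2.4, -0.3, 6.8]
finger_gap: 0.0289
```

Request:
servo_tool --series '[{"wx":0,"wy":0,"wz":-5,"dx":0,"dy":0,"dz":0,"gripper":0.2},{"wx":0,"wy":0,"wz":-3,"dx":0,"dy":0,"dz":0,"gripper":0.2},{"wx":0,"wy":0,"wz":0,"dx":0,"dy":0,"dz":0,"gripper":0.2},{"wx":0,"wy":0,"wz":0,"dx":0,"dy":0,"dz":0,"gripper":0.2}]'

```text
time: 7.37
position: [0.5348, -0.1179, 0.0938]
eef_rot: [[0.357, 0.934, 0.002], [0.934, -0.357, -0.001], [-0.001, 0.002, -1.0]]
wrist_force: [-1.1, -0.9, 6.8]
finger_gap: 0.0289
```

```bash
python3 - <<'E'
from plant import r, optics
from h import *
s=r.observe(); print(s["time"],s["position"],s["wrist_force"],s["wrist_torque"],s["finger_gap"],s["joints"]);R=s["eef_rot"];print(np.degrees(np.arctan2(R[1,0],R[0,0])))
d=optics.get_image("wrist"); crop(d,0,0,512,384,1.5,"pics/w3.png")
E
```

```text
7.3667 [ 0.53480412 -0.11788102  0.09383971] [-1.11707546 -0.91254228  6.81291136] [-0.00349519  0.3490653   0.05907987] 0.02885275824365539 [-2.14631707e+01  1.72898240e+01  9.92338577e+01 -4.45938366e-02
  6.33627044e+01 -9.05484110e+01]
69.10515353298335
```

View pics/w3.png

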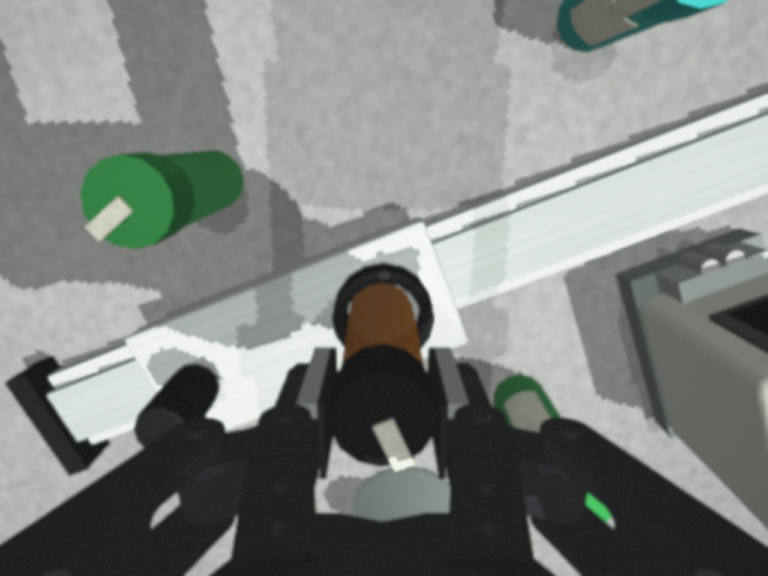

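```bash
python3 - <<'E'
from plant import r, optics
from h import *
s=r.observe()
d=optics.get_image("wrist"); crop(d,215,225,295,320,6,"pics/w3v.png")
t=optics.get_image("top"); crop(t,285,170,375,230,8,"pics/t3v.png"); crop(t,0,0,512,384,1.5,"pics/t3.png")
k=1.5
# rail edge (far -x top edge), z=.019
a=onz(d,436/k,238/k,.019,s);b=onz(d,767/k,122/k,.019,s); q=b-a; print("rail edge yaw",np.degrees(np.arctan2(-q[0],q[1])),a,b)
a=onz(d,130/k,340/k,.036,s);b=onz(d,425/k,224/k,.036,s); q=b-a; print("plate edge yaw",np.degrees(np.arctan2(-q[0],q[1])),a,b)
E
```

```text
rail edge yaw -1.0209368610681409 [ 0.51625665 -0.08470007  0.019     ] [0.51893672 0.06569169 0.019     ]
plate edge yaw 0.8621430580746112 [ 0.5071584  -0.22891571  0.036     ] [ 0.505031   -0.08754506  0.036     ]
```

View pics/w3v.png

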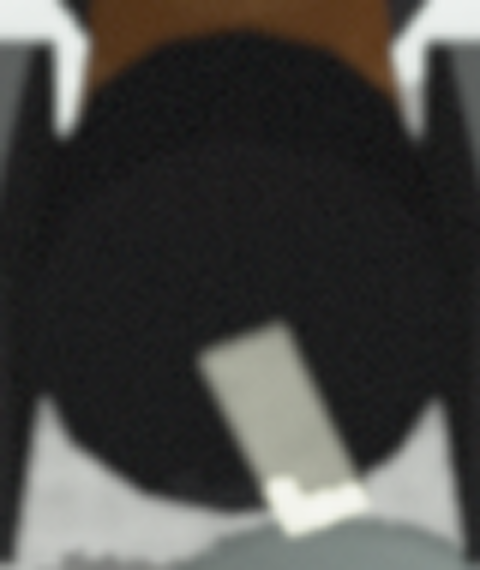

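View pics/t3v.png

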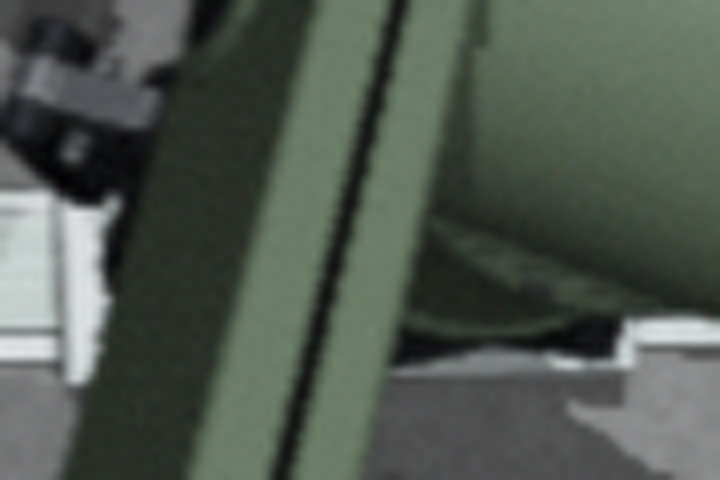

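```bash
python3 - <<'E'
from plant import r, optics
from h import *
s=r.observe()
d=optics.get_image("wrist")
c=lambda x,y:(215+x/6,225+y/6)
for A,B in[((285,320),(365,496)),((200,358),(268,500)),((241,339),(320,510))]:
    q=onz(d,*c(*B),.121,s)-onz(d,*c(*A),.121,s); print(np.degrees(np.arctan2(q[1],q[0])),np.linalg.norm(q))
print(onz(d,*c(241,339),.121,s))
E
```

```text
1.0199175710891832 0.015237975406053898
1.2623929006755326 0.012407824471924
0.9281622137475475 0.014885203363549824
[ 0.5352377  -0.11790946  0.121     ]
```

Request:
servo_tool --series '[{"wx":0,"wy":0,"wz":0,"dx":0,"dy":0,"dz":-0.15,"gripper":0.2},{"wx":0,"wy":0,"wz":0,"dx":0,"dy":0,"dz":0,"gripper":0.5},{"wx":0,"wy":0,"wz":0,"dx":0,"dy":0,"dz":0,"gripper":0.8},{"wx":0,"wy":0,"wz":0,"dx":0,"dy":0,"dz":0,"gripper":0.8},{"wx":0,"wy":0,"wz":0,"dx":0,"dy":0,"dz":0,"gripper":0.8},{"wx":0,"wy":0,"wz":0,"dx":0,"dy":0,"dz":-1,"gripper":0.8},{"wx":0,"wy":0,"wz":0,"dx":0,"dy":0,"dz":-2.5,"gripper":0.8},{"wx":0,"wy":0,"wz":0,"dx":0,"dy":0,"dz":-3,"gripper":0.8}]'

```text
time: 8.23
position: [0.5321, -0.1165, 0.1575]
eef_rot: [[0.357, 0.934, -0.006], [0.934, -0.357, 0.002], [0.0, -0.006, -1.0]]
wrist_force: [0.2, -0.0, -0.3]
finger_gap: 0.0681
```

Request:
servo_tool --series '[{"wx":0,"wy":0,"wz":-5.5,"dx":0,"dy":0,"dz":-2,"gripper":0.8},{"wx":0,"wy":0,"wz":-5.5,"dx":0,"dy":0,"dz":0,"gripper":0.8},{"wx":0,"wy":0,"wz":-5.5,"dx":0,"dy":0,"dz":0,"gripper":0.7},{"wx":0,"wy":0,"wz":-5.5,"dx":0,"dy":0,"dz":0,"gripper":0.7},{"wx":0,"wy":0,"wz":0,"dx":-3,"dy":0,"dz":0,"gripper":0.7},{"wx":0,"wy":0,"wz":0,"dx":-3,"dy":0,"dz":0,"gripper":0.7},{"wx":0,"wy":0,"wz":0,"dx":-3,"dy":0,"dz":0,"gripper":0.7},{"wx":0,"wy":0,"wz":0,"dx":0,"dy":0,"dz":0,"gripper":0.7}]'

```text
time: 8.9
position: [0.5362, -0.2124, 0.18]
eef_rot: [[-0.015, 1.0, 0.002], [1.0, 0.015, -0.004], [-0.004, 0.002, -1.0]]
wrist_force: [-0.2, 0.2, 0.4]
finger_gap: 0.0596
```

```bash
python3 - <<'E'
from plant import r, optics
from h import *
s=r.observe(); print(s["time"],s["position"],s["wrist_force"],s["finger_gap"],s["joints"]);R=s["eef_rot"];print(np.degrees(np.arctan2(R[1,0],R[0,0])))
d=optics.get_image("wrist"); crop(d,0,0,512,384,1.5,"pics/w4.png")
s=optics.get_image("scene"); crop(s,180,90,300,190,6,"pics/s4.png")
E
```

```text
8.9 [ 0.53620711 -0.21236257  0.17997367] [-0.17163719  0.1694242   0.36592736] 0.05964775204021003 [ -30.12020357   14.56205917   91.30556974   -0.15303518   73.92615457
 -120.93363221]
90.85533076597126
```

View pics/w4.png

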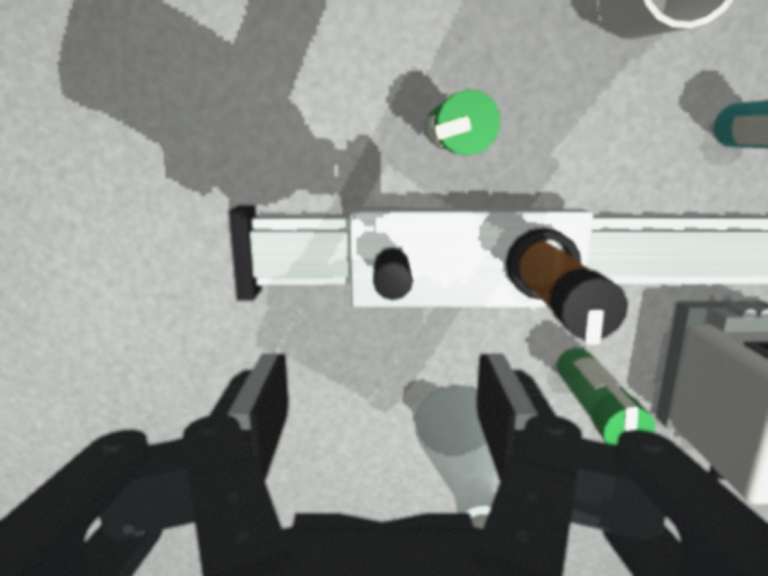

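View pics/s4.png

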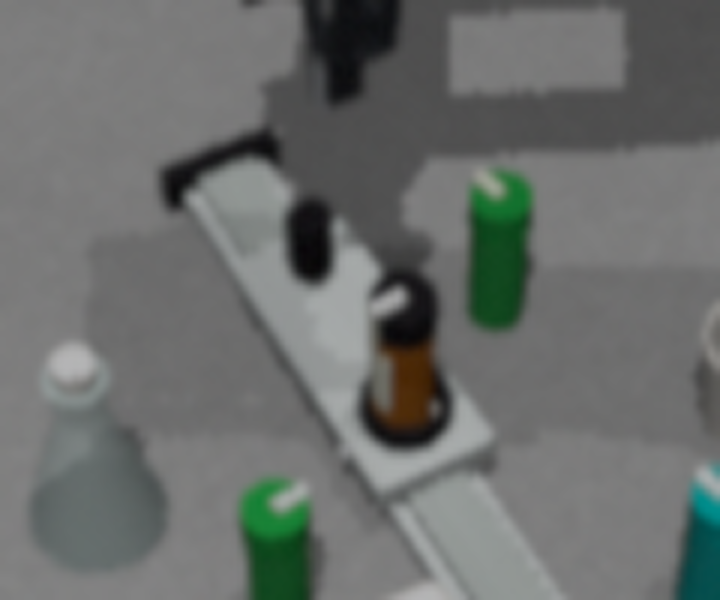

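Request:
servo_tool --series '[{"wx":0,"wy":0,"wz":0,"dx":0,"dy":0,"dz":0,"gripper":0.7},{"wx":0,"wy":0,"wz":0,"dx":0,"dy":0,"dz":0,"gripper":0.7},{"wx":0,"wy":0,"wz":0,"dx":0,"dy":0,"dz":0,"gripper":0.7}]'

```text
time: 9.25
position: [0.5358, -0.206, 0.1788]
eef_rot: [[-0.02, 1.0, -0.0], [1.0, 0.02, 0.0], [0.0, -0.0, -1.0]]
wrist_force: [-0.5, -0.2, 0.1]
finger_gap: 0.0599
```

```bash
python3 - <<'E'
from plant import r, optics
from h import *
s=r.observe(); print(s["position"],s["joint_vel"])
d=optics.get_image("wrist"); crop(d,220,130,440,240,3.6,"pics/w5.png"); crop(d,360,165,430,240,8,"pics/w5v.png")
t=optics.get_image("top"); crop(t,285,170,375,230,8,"pics/t5v.png")
E
```

```text
[ 0.5357554  -0.20604966  0.17884526] [ 0.13670591  0.13735243  0.0589824  -0.05719513 -0.07876301 -0.09676668]
```

View pics/w5.png

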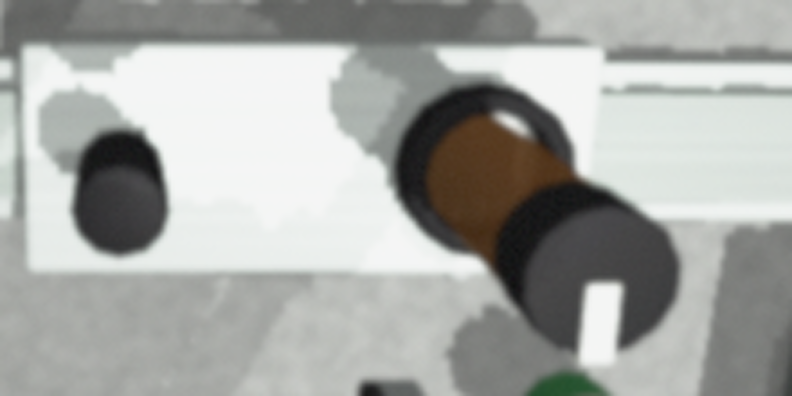

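View pics/w5v.png

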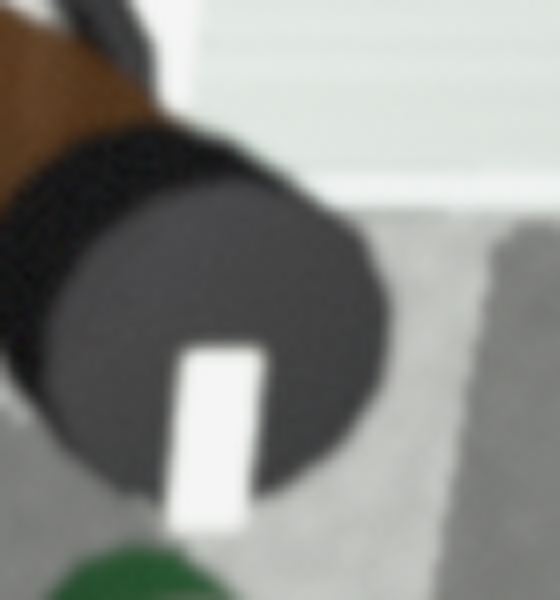

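View pics/t5v.png

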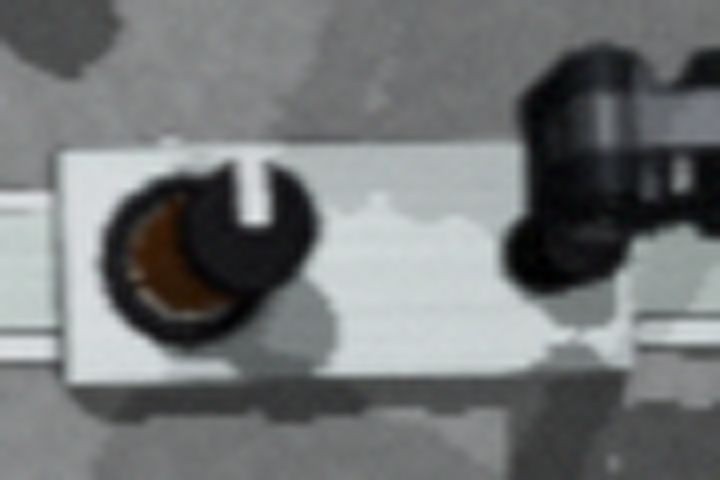

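```bash
python3 - <<'E'
from plant import r, optics
from h import *
s=r.observe()
d=optics.get_image("wrist"); t=optics.get_image("top")
c=lambda x,y:(360+x/8,165+y/8); g=lambda x,y:(220+x/3.6,130+y/3.6); e=lambda x,y:(285+x/8,170+y/8)
def yaw(d,f,A,B,z,s=None):
    a=onz(d,*f(*A),z,s);b=onz(d,*f(*B),z,s);q=b-a; return np.round([np.degrees(np.arctan2(q[1],q[0])),np.linalg.norm(q),*a],4)
print("strip",yaw(d,c,(182,350),(166,525),.121,s),yaw(d,c,(264,350),(250,505),.121,s))
print("plate",yaw(d,g,(25,45),(600,45),.036,s),yaw(d,g,(30,270),(480,271),.036,s))
print("top strip",yaw(t,e,(255,224),(250,160),.121),"plate",yaw(t,e,(632,369),(70,383),.036))
print("knob",onz(d,*g(120,208),.08,s))
E
```

```text
strip [ 2.8714  0.0157  0.5349 -0.1216  0.121 ] [ 3.461   0.0139  0.5347 -0.1148  0.121 ]
plate [ 9.11872e+01  1.41400e-01  5.06500e-01 -2.31300e-01  3.60000e-02] [ 9.09817e+01  1.17100e-01  5.65100e-01 -2.30300e-01  3.60000e-02]
top strip [ 2.7291  0.0143  0.5349 -0.1193  0.121 ] plate [ 9.09792e+01  1.42300e-01  5.06500e-01 -2.31700e-01  3.60000e-02]
knob [ 0.53448076 -0.20727828  0.08      ]
```

Request:
servo_tool --series '[{"wx":0,"wy":0,"wz":0,"dx":-0.15,"dy":0,"dz":3.4,"gripper":0.7},{"wx":0,"wy":0,"wz":0,"dx":0,"dy":0,"dz":3.4,"gripper":0.7},{"wx":0,"wy":0,"wz":0,"dx":0,"dy":0,"dz":3,"gripper":0.7},{"wx":0,"wy":0,"wz":0,"dx":0,"dy":0,"dz":2,"gripper":0.7},{"wx":0,"wy":0,"wz":0,"dx":0,"dy":0,"dz":1.2,"gripper":0.7},{"wx":0,"wy":0,"wz":0,"dx":0,"dy":0,"dz":0.3,"gripper":0.7},{"wx":0,"wy":0,"wz":0,"dx":0,"dy":0,"dz":0,"gripper":0.7},{"wx":0,"wy":0,"wz":0,"dx":0,"dy":0,"dz":0,"gripper":0.7}]' --newtons 50

```text
time: 10.12
position: [0.537, -0.2093, 0.0472]
eef_rot: [[-0.019, 1.0, 0.002], [1.0, 0.019, -0.001], [-0.001, 0.002, -1.0]]
wrist_force: [0.4, -1.1, 0.4]
finger_gap: 0.0597
```

Request:
servo_tool --series '[{"wx":0,"wy":0,"wz":0,"dx":0,"dy":0,"dz":0,"gripper":0.4},{"wx":0,"wy":0,"wz":0,"dx":0,"dy":0,"dz":0,"gripper":0.3},{"wx":0,"wy":0,"wz":0,"dx":0,"dy":0,"dz":0,"gripper":0.1},{"wx":0,"wy":0,"wz":0,"dx":0,"dy":0,"dz":0,"gripper":0.1},{"wx":0,"wy":0,"wz":0,"dx":0,"dy":0,"dz":0,"gripper":0.1},{"wx":0,"wy":0,"wz":0,"dx":0,"dy":0,"dz":0,"gripper":0.1}]' --newtons 50

```text
time: 10.62
position: [0.5368, -0.2092, 0.0473]
eef_rot: [[-0.019, 1.0, 0.002], [1.0, 0.019, -0.001], [-0.001, 0.002, -1.0]]
wrist_force: [-0.7, 0.7, 6.6]
finger_gap: 0.0206
```

```bash
python3 - <<'E'
from plant import r, optics
from h import *
s=r.observe(); print(s["time"],s["position"],s["wrist_force"],s["wrist_torque"],s["finger_gap"])
d=optics.get_image("wrist"); crop(d,0,0,512,384,1.5,"pics/w6.png")
t=optics.get_image("top"); crop(t,140,100,410,240,2.9,"pics/t6.png")
E
```

```text
10.6167 [ 0.53676172 -0.2091956   0.04731486] [-0.67499842  0.68009991  6.62604018] [0.1883143  0.07505237 0.01184896] 0.020566343905838735
```

View pics/w6.png

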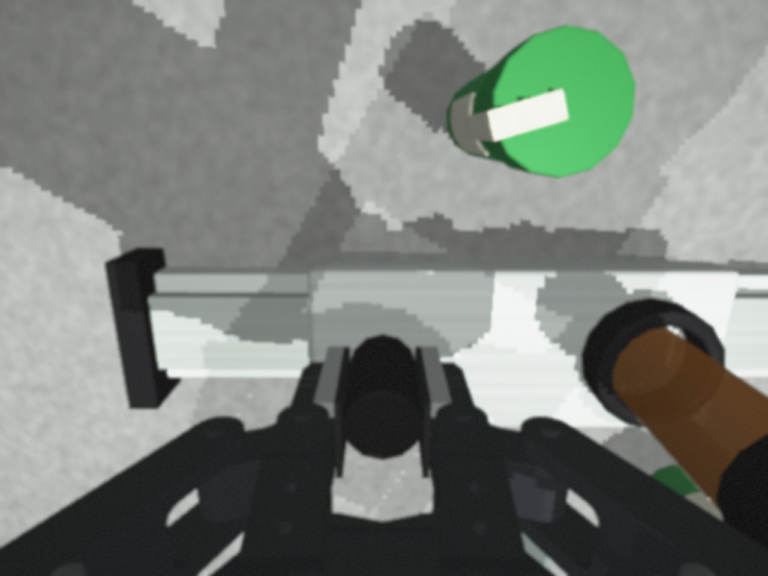

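View pics/t6.png

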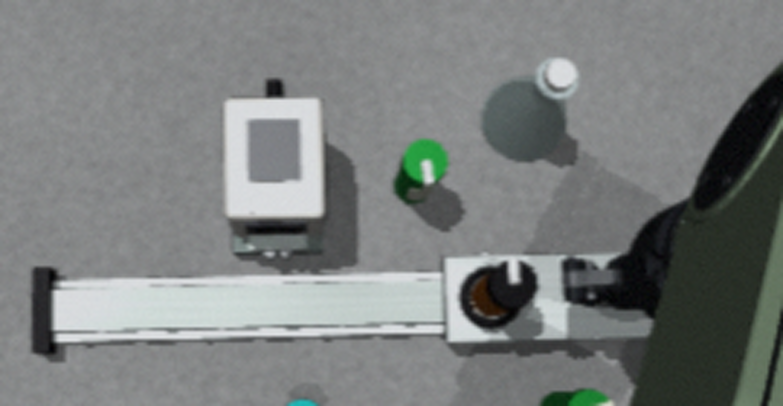

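```bash
python3 - <<'E'
from plant import r, optics
from h import *
t=optics.get_image("top"); crop(t,210,170,260,205,16,"pics/t7.png")
g=lambda x,y:(140+x/2.9,100+y/2.9)
for q in[(268,254),(287,254),(277.5,254)]: print(onz(t,*g(*q),.03))
E
```

```text
[0.56614763 0.03252371 0.03      ]
[0.56610259 0.01933388 0.03      ]
[0.56612512 0.02593104 0.03      ]
```

View pics/t7.png

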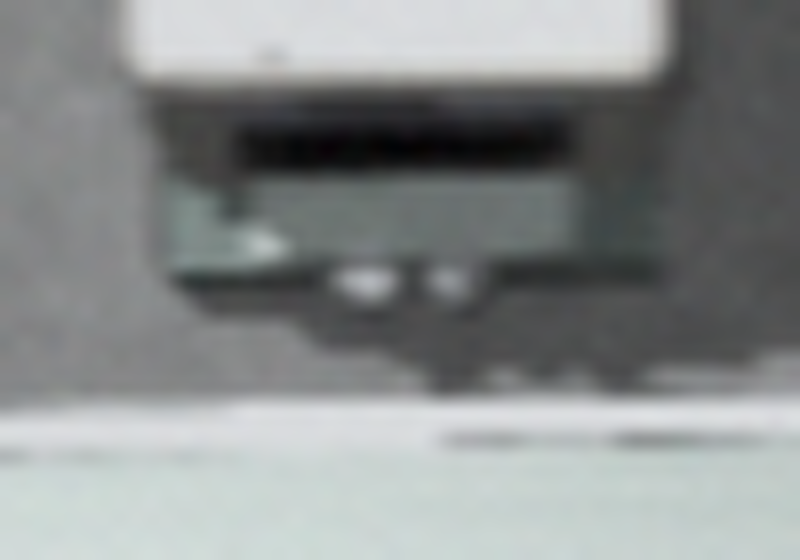

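Request:
servo_tool --series '[{"wx":0,"wy":0,"wz":0,"dx":0.7,"dy":0,"dz":0,"gripper":0.1},{"wx":0,"wy":0,"wz":0,"dx":1.3,"dy":0,"dz":0,"gripper":0.1},{"wx":0,"wy":0,"wz":0,"dx":1.8,"dy":0,"dz":0,"gripper":0.1},{"wx":0,"wy":0,"wz":0,"dx":2.0,"dy":0,"dz":0,"gripper":0.1},{"wx":0,"wy":0,"wz":0,"dx":1.8,"dy":0,"dz":0,"gripper":0.1},{"wx":0,"wy":0,"wz":0,"dx":1.3,"dy":0,"dz":0,"gripper":0.1},{"wx":0,"wy":0,"wz":0,"dx":0.8,"dy":0,"dz":0,"gripper":0.1},{"wx":0,"wy":0,"wz":0,"dx":0.3,"dy":0,"dz":0,"gripper":0.1}]'

```text
time: 11.43
position: [0.535, -0.1077, 0.0473]
eef_rot: [[-0.02, 1.0, 0.003], [1.0, 0.02, -0.001], [-0.001, 0.003, -1.0]]
wrist_force: [-0.6, -1.8, 6.9]
finger_gap: 0.0206
```

Request:
servo_tool --series '[{"wx":0,"wy":0,"wz":0,"dx":0,"dy":0,"dz":0,"gripper":0.1},{"wx":0,"wy":0,"wz":0,"dx":0,"dy":0,"dz":0,"gripper":0.1},{"wx":0,"wy":0,"wz":0,"dx":0,"dy":0,"dz":0,"gripper":0.1}]'

```text
time: 11.68
position: [0.535, -0.1085, 0.0473]
eef_rot: [[-0.019, 1.0, 0.002], [1.0, 0.019, -0.0], [-0.001, 0.002, -1.0]]
wrist_force: [-0.3, 0.5, 8.0]
finger_gap: 0.0208
```

```bash
python3 - <<'E'
from plant import r, optics
from h import *
s=r.observe(); print(s["time"],s["position"],s["wrist_force"],s["wrist_torque"],s["finger_gap"])
d=optics.get_image("wrist"); crop(d,0,0,512,384,1.5,"pics/w8.png")
t=optics.get_image("top"); crop(t,200,120,340,225,5.5,"pics/t8.png")
E
```

```text
11.6833 [ 0.53501842 -0.10851102  0.04729993] [-0.30295652  0.4663283   8.02793399] [0.22409649 0.18305783 0.05905232] 0.020800678936589496
```

View pics/w8.png

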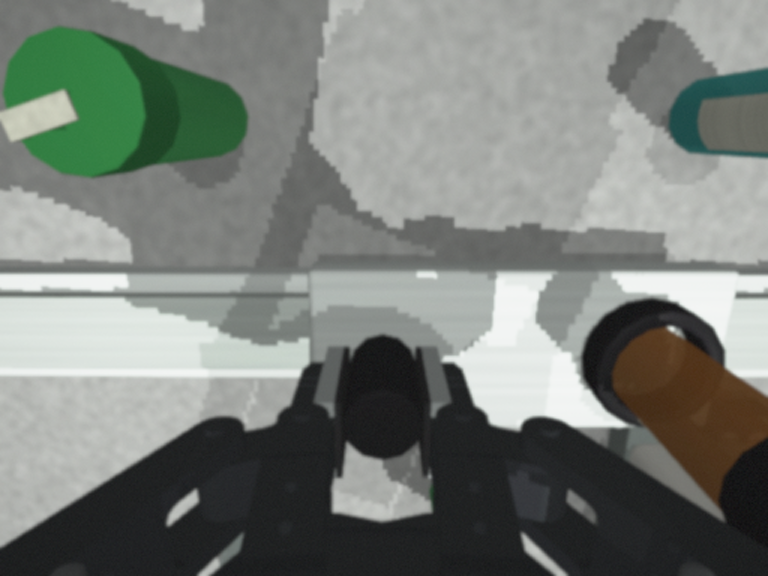

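View pics/t8.png

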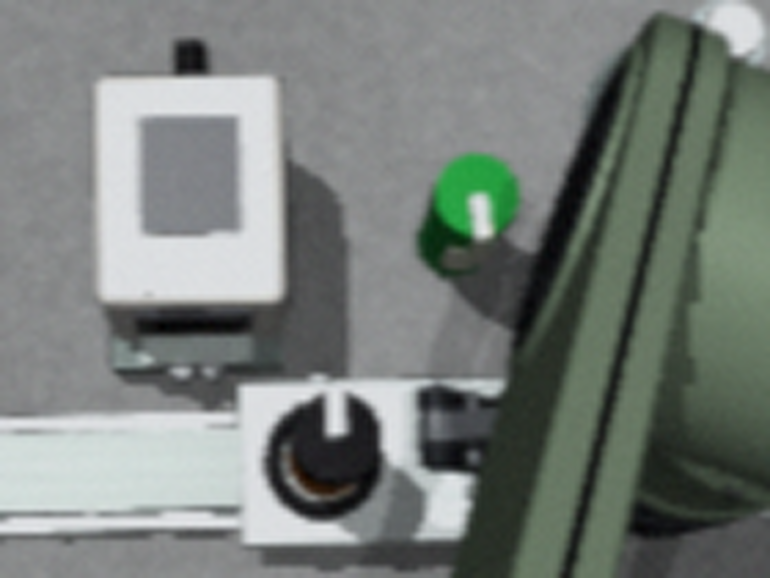

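```bash
python3 - <<'E'
from plant import r, optics
from h import *
t=optics.get_image("top"); crop(t,220,170,280,205,13,"pics/t9.png")
g=lambda x,y:(200+x/5.5,120+y/5.5)
for q in[(320,380),(181,372),(208,372)]: print(onz(t,*g(*q),.029))
E
```

```text
[ 0.56303219 -0.01947657  0.029     ]
[0.56617472 0.03155238 0.029     ]
[0.56614087 0.02165664 0.029     ]
```

View pics/t9.png

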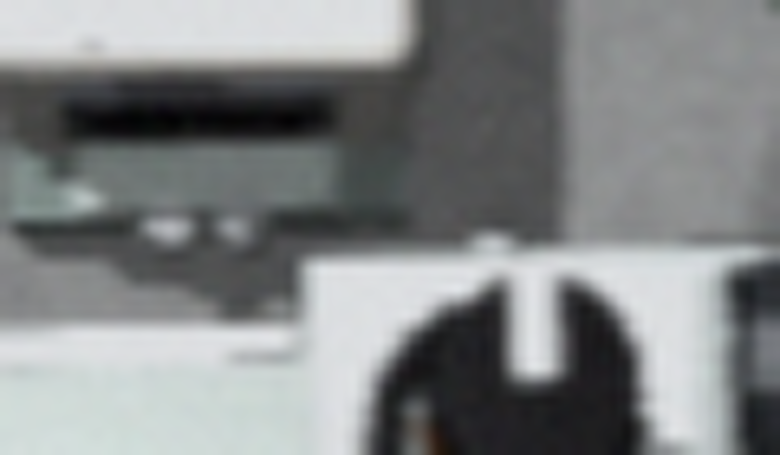

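Request:
servo_tool --series '[{"wx":0,"wy":0,"wz":0,"dx":0.5,"dy":0,"dz":0,"gripper":0.1},{"wx":0,"wy":0,"wz":0,"dx":0.8,"dy":0,"dz":0,"gripper":0.1},{"wx":0,"wy":0,"wz":0,"dx":0.8,"dy":0,"dz":0,"gripper":0.1},{"wx":0,"wy":0,"wz":0,"dx":0.5,"dy":0,"dz":0,"gripper":0.1},{"wx":0,"wy":0,"wz":0,"dx":0.2,"dy":0,"dz":0,"gripper":0.1},{"wx":0,"wy":0,"wz":0,"dx":0,"dy":0,"dz":0,"gripper":0.1},{"wx":0,"wy":0,"wz":0,"dx":0,"dy":0,"dz":0,"gripper":0.1}]'

```text
time: 12.42
position: [0.5345, -0.0805, 0.0473]
eef_rot: [[-0.019, 1.0, 0.002], [1.0, 0.019, -0.0], [-0.001, 0.002, -1.0]]
wrist_force: [-0.4, 0.9, 7.6]
finger_gap: 0.0209
```

Request:
servo_tool --series '[{"wx":0,"wy":0,"wz":0,"dx":0.2,"dy":0,"dz":0,"gripper":0.1},{"wx":0,"wy":0,"wz":0,"dx":0.2,"dy":0,"dz":0,"gripper":0.1},{"wx":0,"wy":0,"wz":0,"dx":0,"dy":0,"dz":0,"gripper":0.1}]'

```text
time: 12.67
position: [0.5345, -0.0767, 0.0473]
eef_rot: [[-0.019, 1.0, 0.003], [1.0, 0.019, -0.001], [-0.001, 0.003, -1.0]]
wrist_force: [-1.2, -0.2, 7.6]
finger_gap: 0.0208
```

Request:
servo_tool --series '[{"wx":0,"wy":0,"wz":0,"dx":0.2,"dy":0,"dz":0,"gripper":0.1},{"wx":0,"wy":0,"wz":0,"dx":0,"dy":0,"dz":0,"gripper":0.1}]'

```text
time: 12.83
position: [0.5344, -0.0748, 0.0473]
eef_rot: [[-0.019, 1.0, 0.003], [1.0, 0.019, -0.001], [-0.001, 0.003, -1.0]]
wrist_force: [-0.9, 0.3, 6.9]
finger_gap: 0.0207
```

Request:
servo_tool --series '[{"wx":0,"wy":0,"wz":0,"dx":0.2,"dy":0,"dz":0,"gripper":0.1},{"wx":0,"wy":0,"wz":0,"dx":0,"dy":0,"dz":0,"gripper":0.1}]'

```text
time: 13.0
position: [0.5344, -0.0737, 0.0473]
eef_rot: [[-0.019, 1.0, 0.003], [1.0, 0.019, -0.003], [-0.003, 0.002, -1.0]]
wrist_force: [-1.0, -3.7, 7.2]
finger_gap: 0.0206
```

Request:
servo_tool --series '[{"wx":0,"wy":0,"wz":0,"dx":0.15,"dy":0,"dz":0,"gripper":0.1},{"wx":0,"wy":0,"wz":0,"dx":0,"dy":0,"dz":0,"gripper":0.1}]'

```text
time: 13.17
position: [0.5344, -0.0725, 0.0473]
eef_rot: [[-0.019, 1.0, 0.003], [1.0, 0.019, -0.003], [-0.003, 0.003, -1.0]]
wrist_force: [-0.6, -2.6, 8.0]
finger_gap: 0.0206
```

Request:
servo_tool --series '[{"wx":0,"wy":0,"wz":0,"dx":0.15,"dy":0,"dz":0,"gripper":0.1},{"wx":0,"wy":0,"wz":0,"dx":0,"dy":0,"dz":0,"gripper":0.1}]'

```text
time: 13.33
position: [0.5343, -0.0706, 0.0473]
eef_rot: [[-0.019, 1.0, 0.003], [1.0, 0.019, -0.002], [-0.002, 0.003, -1.0]]
wrist_force: [-0.8, -1.3, 7.4]
finger_gap: 0.0211
```

Request:
servo_tool --series '[{"wx":0,"wy":0,"wz":0,"dx":0.15,"dy":0,"dz":0,"gripper":0.1},{"wx":0,"wy":0,"wz":0,"dx":0,"dy":0,"dz":0,"gripper":0.1}]'

```text
time: 13.5
position: [0.5343, -0.0684, 0.0473]
eef_rot: [[-0.019, 1.0, 0.003], [1.0, 0.019, -0.001], [-0.001, 0.003, -1.0]]
wrist_force: [-0.7, 1.3, 8.1]
finger_gap: 0.0211
```

Request:
servo_tool --series '[{"wx":0,"wy":0,"wz":0,"dx":0.15,"dy":0,"dz":0,"gripper":0.1},{"wx":0,"wy":0,"wz":0,"dx":0,"dy":0,"dz":0,"gripper":0.1}]'

```text
time: 13.67
position: [0.5343, -0.0663, 0.0473]
eef_rot: [[-0.019, 1.0, 0.003], [1.0, 0.019, 0.0], [0.0, 0.003, -1.0]]
wrist_force: [-1.0, 3.2, 8.2]
finger_gap: 0.0209
```

Request:
servo_tool --series '[{"wx":0,"wy":0,"wz":0,"dx":0.15,"dy":0,"dz":0,"gripper":0.1},{"wx":0,"wy":0,"wz":0,"dx":0,"dy":0,"dz":0,"gripper":0.1}]'

```text
time: 13.83
position: [0.5343, -0.0645, 0.0473]
eef_rot: [[-0.019, 1.0, 0.003], [1.0, 0.019, 0.001], [0.001, 0.003, -1.0]]
wrist_force: [-0.7, 3.3, 7.2]
finger_gap: 0.021
```

Request:
servo_tool --series '[{"wx":0,"wy":0,"wz":0,"dx":0.1,"dy":0,"dz":0,"gripper":0.1},{"wx":0,"wy":0,"wz":0,"dx":0,"dy":0,"dz":0,"gripper":0.1},{"wx":0,"wy":0,"wz":0,"dx":0,"dy":0,"dz":0,"gripper":0.1}]'

```text
time: 14.08
position: [0.5343, -0.064, 0.0473]
eef_rot: [[-0.019, 1.0, 0.003], [1.0, 0.019, -0.0], [-0.0, 0.003, -1.0]]
wrist_force: [-1.4, 1.1, 7.5]
finger_gap: 0.0204
```

```bash
python3 - <<'E'
from plant import r, optics
from h import *
s=r.observe(); print(s["time"],s["position"],s["wrist_force"],s["wrist_torque"],s["finger_gap"])
d=optics.get_image("wrist"); crop(d,0,0,512,384,1.5,"pics/w10.png")
t=optics.get_image("top"); crop(t,200,150,280,215,9,"pics/t10.png")
t=optics.get_image("scene"); crop(t,170,100,350,235,4.4,"pics/s10.png")
E
```

```text
14.0833 [ 0.53425537 -0.06399535  0.04731169] [-1.37959533  1.06638591  7.45535545] [ 0.11979107  0.14770392 -0.02086058] 0.020421712943273388
```

View pics/t10.png

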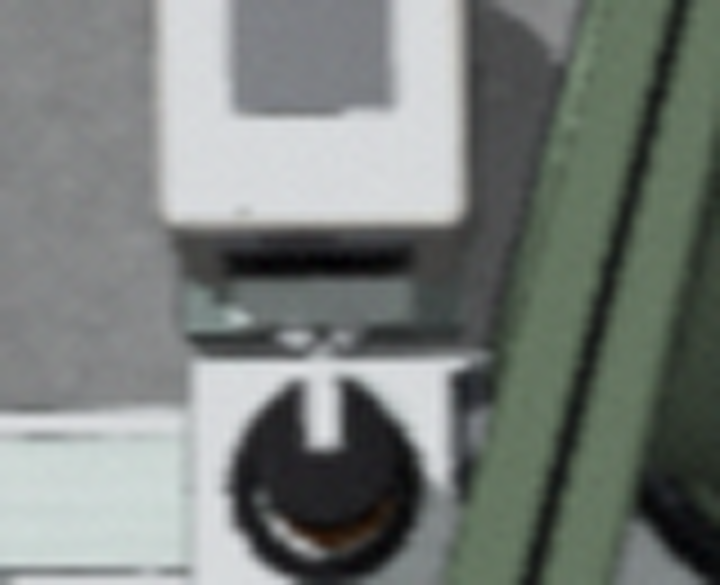

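View pics/s10.png

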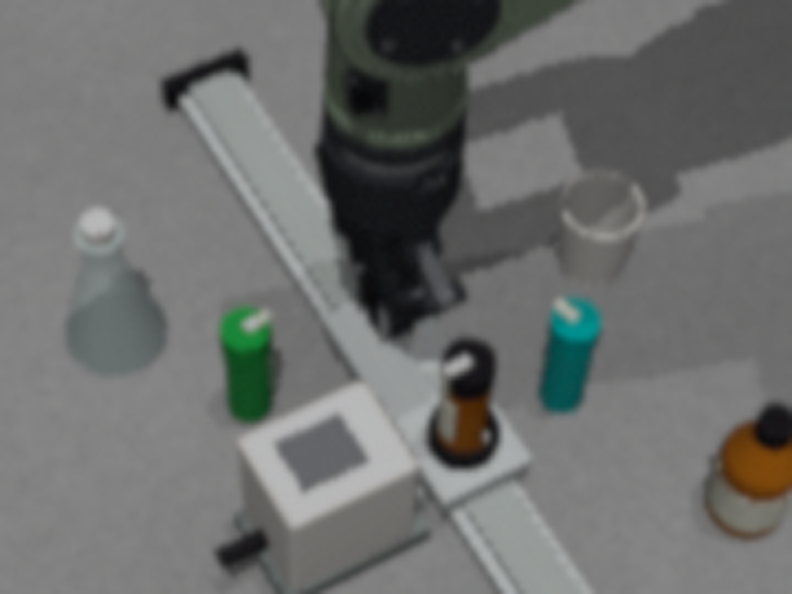

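Request:
servo_tool --series '[{"wx":0,"wy":0,"wz":0,"dx":0.04,"dy":0,"dz":0,"gripper":0.1},{"wx":0,"wy":0,"wz":0,"dx":0,"dy":0,"dz":0,"gripper":0.1},{"wx":0,"wy":0,"wz":0,"dx":0,"dy":0,"dz":0,"gripper":0.1},{"wx":0,"wy":0,"wz":0,"dx":0,"dy":0,"dz":0,"gripper":0.1}]'

```text
time: 14.57
position: [0.5342, -0.0638, 0.0473]
eef_rot: [[-0.019, 1.0, 0.003], [1.0, 0.019, -0.001], [-0.001, 0.003, -1.0]]
wrist_force: [-1.6, 0.0, 6.8]
finger_gap: 0.0207
```

```bash
python3 - <<'E'
from plant import r, optics
from h import *
s=r.observe(); print(s["time"],s["position"],s["wrist_force"],s["finger_gap"])
t=optics.get_image("top"); crop(t,220,180,255,215,18,"pics/t11.png")
im=t["pixels"][180:215,220:255].astype(int); 
m=((im.min(2)>150)).astype(np.uint8)
g=lambda x,y:(200+x/9,150+y/9)
for A,B in[((305,448),(303,380)),((344,448),(340,380))]:
    a=onz(t,*g(*A),.121);b=onz(t,*g(*B),.121);q=b-a;print(np.degrees(np.arctan2(q[1],q[0])),a,np.linalg.norm(q))
print("ridge mid",onz(t,*g((297+343)/2,340),.029))
E
```

```text
14.5667 [ 0.53423787 -0.06384655  0.04729933] [-1.56580441e+00  4.89506003e-03  6.80391005e+00] 0.020667959521822633
1.6463204484869483 [0.53250379 0.02752477 0.121     ] 0.013350484513590796
3.229822951844397 [0.53246786 0.01993437 0.121     ] 0.013373860450952164
ridge mid [0.56586851 0.02621919 0.029     ]
```

View pics/t11.png

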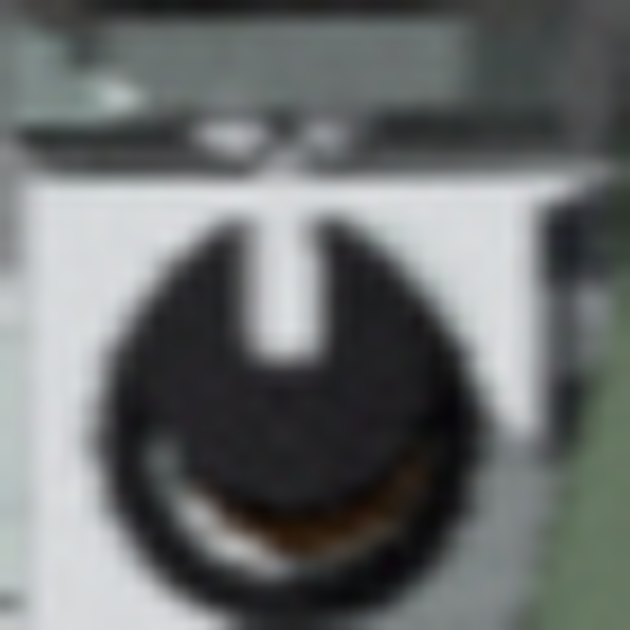

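The ball tip at x≈285 in the crop sits between the ridges at about 235 and 330. The force along the rail is near zero, and the strip is about 1–2° off square. I'm handing in.

```bash
python3 -c "
from plant import sign_off
print(sign_off())"
```

```text
the job is handed in; nothing more can be done
None
```

I turned the amber vial about 149° by its cap so its label faces the scanner, and it stayed seated in its pocket. I then gripped the knob at 50 N and slid the carriage about 145 mm into the notch. The job was handed in at about 14.6 s, still gripping the knob.

**Last checks**
- **Click:** the force along the rail rose to about 3.7 N against the carriage at the first ridge. It then reversed to about 3.3 N pulling in, and settled at 0.0 N.
- **Ball:** in the top view it sits midway between the two ridges.
- **Label:** the strip read about 1.6–3.2° in the world frame against the rail's 1.0°, so it is roughly 1–2° off square. A reading just before I released the vial gave 1.0° (no error), so the views disagree by about that much.
- **Grip:** a steady upward reading of about 7 N stayed on the wrist while gripping the knob, well under the limits.
- **Bystanders:** the flask, the beaker, the reagent bottle and the green and turquoise look-alikes are all upright in the last scene view. I did not re-measure their positions, but nothing went near them.

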